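# Stand the crock's lid in the lid rack

### The job

Lift the loose lid off the white crock by its knob and stand it in the empty bay of the steel rack, leaning back with its knob outwards like the other two lids. The two copper prongs that carry it have been slid to an unknown height, so feel for them gently and let go only once the lid rests on both prongs; do not drop it or force it. Leave the crock upright in its place and the other lids, the amber jar and the spatula undisturbed.

Things in the scene. Friction and masses are not known exactly. Their poses are not given: they have to be found in the camera images.
- lid: White lid with pale knob, loose on the crock, ~0.22 kg, round about z. Origin: centre of its plug's underside; z out through the knob. Along z: plug 72 mm across from 0 to 10 mm, disc 88 mm across from 10 to 18 mm, straight knob 24 mm across from 18 to 44 mm. The plug hangs 10 mm into the crock's mouth with 3.5 mm play all round; the disc rests on the rim.
- crock: White ceramic crock, loose, 90 mm across, 110 mm tall, about 0.6 kg, mouth 79 mm across; origin at the centre of its underside, z up. It stands on a 6 mm thick, 150 mm wide copper-tone diffuser plate that is fixed.
- rack: Fixed slotted steel rack, 316 mm along y, 150 deep, 115 high; origin on the work surface under its middle. 3 bays centred at y = -104, 0, 104 mm, 101 mm wide between dividers that stand 18 mm out of the backrest. Flat backrest rises 45 deg towards +x from x = -55, z = 20 mm, 130 mm up the slope. A seated lid: plug's flat on the backrest, rim on two prongs, knob square out towards -x and up.
- foot: Foot of the EMPTY bay; axes as the rack's, origin on the work surface at that bay's centre (rack x = 0). Its two copper prongs, 8 mm round, at y = -17 and 17 mm, stand 36 mm square out of the backrest; their centres lie 22 to 36 mm up the slope from the backrest's start: the height varies and is not reported. A lid on both prongs has its centre 44.9 mm further up the slope.
- lid_b: Blue lid with dark knob, same shape as the white lid, loose, seated in another bay; origin at the centre of the plug's underside, z out through the knob. Bystander.
- lid_c: Terracotta lid with dark knob, same shape as the white lid, loose, seated in the third bay; origin and axes as lid_b. Bystander.
- amber_jar: Empty amber glass jar with a black twist cap, loose, 66 mm across, 100 mm tall; origin at the centre of its underside, z up. Bystander.
- spatula: Red spatula, loose, 240 mm long, lying flat along its x axis; origin under its middle. Bystander.
Not all that is in view belongs to the job. Leave any purple look-alike of the lid alone.

How it is judged:
On the way, in this order (a step that is already met when the one before it is completed fails the run):
1. the lid is lifted clear of the crock in the fingers (z of lid in the frame of crock above 0.118 m and contact force between the fingers and lid above 0.5 N and contact force between lid and crock below 0.01 N), for 0.1 s.
2. still held by the fingers, the lid rests on the prongs of the empty bay (contact force between lid and foot above 0.3 N and contact force between the fingers and lid above 0.5 N), for 0.1 s.
At the end, for the whole second after the job is handed in: The lid rests still on the prongs and against the backrest of the empty bay, centred within 6 mm, its axis within 0.12 rad of the blue lid's with the knob outwards; the crock stands upright (0.1 rad) within 25 mm of its start (contact force between lid and foot above 0.15 N and contact force between lid and rack above 0.15 N and y of lid in the frame of foot between -0.006 and 0.006 m and angle between the z axis of lid and the z axis of lid_b, either way round below 0.12 rad and angle between lid's own z axis and vertical below 1 rad and linear speed of lid below 0.02 m/s and angle between crock's own z axis and vertical below 0.1 rad and distance of crock from where it was at the start of the episode below 0.025 m); the robot touches nothing.
It fails at once if another lid is moved more than 10 mm (distance of any of lid_b, lid_c from where it was at the start of the episode above 0.01 m).
It fails at once if the crock is moved more than 25 mm or tipped (distance of crock from where it was at the start of the episode above 0.025 m or angle between crock's own z axis and vertical above 0.25 rad).
It fails at once if the amber jar or the spatula is moved more than 20 mm (distance of any of amber_jar, spatula from where it was at the start of the episode above 0.02 m).
It fails at once if the lid falls, out of the fingers, faster than 0.4 m/s (linear speed of lid above 0.4 m/s and contact force between the fingers and lid below 0.05 N).
It fails at once if the lid is forced onto the prongs with more than 25 N or against the rack with more than 45 N (contact force between lid and foot above 25 N or contact force between lid and rack above 45 N).
It also fails if it takes over 40 s, if anything falls off the work surface, if the arm or the gripper's body presses on something with over 40 N, if the wrist force passes 120 N, or if a joint passes its speed limit or range.

### The arm

A 6-joint arm with a two-finger parallel gripper is mounted at the origin on the work surface. World frame = base frame: x ahead of the robot, y to its left, z up, the work surface at z = 0. Lengths are in m, angles in rad, forces in N, time in s.
With the tool pointing down it reaches from about 0.35 to 0.975 m from the base axis. Payload 4.9 kg.
Tool frame: the origin (TCP) lies at the very end of the fingers, on their centre line; the grasp point (between the pads) lies behind it (manip.pinch_z is the y of the grasp point in the tool frame, in m); y points along the fingers, x is the direction in which the jaws open and shut, and the axes are right-handed (so a half turn about y gives the same grasp; the last joint's range is limited). The gripper opens to 85 mm and grips with 20 to 120 N. Pads are 22 mm wide; open, the fingers measure 114 mm over their backs; the gripper's body (76 mm by 85 mm) begins 54 mm behind the grasp point. The pads swing forward as they close: fully open they stand 13 mm farther back than shut.
Start: joints at [1.044, 0.053, 1.613, -0, 1.476, -0.119], TCP at [0.248, 0.574, 0.231] pointing down, gripper open.
Joint ranges: [-3.01, 3.01], [-1.01, 2.22], [0.06, 2.58], [-1.02, 4.17], [0.09, 2.62], [-3.14, 3.14]. Speed limits (rad/s): [2.57, 2.57, 3.14, 3.14, 3.14, 3.14].

### API

Orientations are given as a unit quaternion [w, x, y, z].
In Python, from plant import manip gives the robot as it stands.
- The arm moves only by the tool drive_tool, never from a script. Its argument "motion" is a list of rows, each a list of 3 entries, a list of its own where there are three numbers: the shift along the tool's x, y, z in units of 25 mm (1.0 is 25 mm), then the turn, a rotation vector about the tool's x, y, z in units of 5 degrees (1.0 is 5 degrees), then the closure, from -1 (fully open) to 1 (shut). A call has 1 to 12 rows; each row shifts and turns the commanded pose from where the row before left it, along the tool's axes as they then stand; what a row does not reach is not made up. A row lasts 1/10 s, in which the tool goes at most 50 mm and 8.59 degrees, less where a joint would pass 70% of its speed; a pose out of reach is approached as far as the arm can. A call is refused whole if a number of a shift passes 1 or a number of a turn 1, either way. A call with a gripper value outside its range is refused whole. The fingers move at their own pace and stop on an object; the grip force is fixed at half the most. Time passes only in rows, so rows that do not move let the fingers close. It gives the time, the measured TCP pose, the force and the opening at its end, in the units of the state.
- manip.state(): the state, without advancing time (a new reading comes with each control period).
- manip.grab_frame(name): name is "scene" or "side" or "wrist"; returns a dict with "img" (384x512x3 uint8, blue, green, red), "range_z" (384x512 float32, m along the optical axis (not along the pixel's ray), 0 where there is no reading), "camera_matrix" (3x3 intrinsics, pixels), "k1" (the pictures are not rectified: a ray, as slopes to the right and down, at radius r is drawn at 1 + k1 r^2 times it, then the intrinsics apply), "world_from_camera" (4x4, takes a point from camera to world coordinates); the wrist camera has in their place "T_tool_cam" (4x4, takes a point from camera to tool coordinates, whose origin is the TCP and whose axes are the tool frame's). Camera axes: x right, y down, z forward; pixel columns grow to the right and rows downward; lengths in m; the calibration is good to about 2 mm. A picture is of the moment at which its call begins: read the wrist's pose just before it.
- manip.job_done(): hands the job in, once; it reports no verdict.
The state is a dict: "time": time; "joint_pos": joint angles; "joint_vel": joint speeds; "joint_efforts": joint torques, N m; "tool_pos": TCP position; "tool_rot": TCP orientation; "contact_force": force on the tool from outside, world axes, zero at the start; "ft_torque": the same for the moment, N m; "gripper_width": opening from 0.0 (shut) to 1.0 (fully open).
Only numpy, scipy, OpenCV 4.12 (cv2) and the standard library are available. Lean on these libraries where they do the work, as an engineer would, in place of code of your own. Each camera call takes 0.05 s, during which the arm holds its last target. There are 200 camera calls.

## Working session

There is one attempt and no reset: what is moved stays moved. The work goes in short steps, Python scripts to look and compute and a tool call to move; the robot and the scene stay as the last step left them, time stands still between calls to the robot, and variables do not carry over. Pictures are saved under pics/ and viewed, about 8 in all and at most 12, crops included, and the job is handed in when it is done.

Besides the shell and the picture viewer there is one more tool, called after ">>>" as a command line: name --argument value ..., lists and objects as JSON in quotes. drive_tool: Moves the arm, as the interface text tells. Its arguments: {"type":"object","properties":{"motion":{"type":"array","items":{"type":"array"}}},"required":["motion"]}

```bash
ls; mkdir -p pics
cat > h.py <<'E'
import numpy as np, cv2
from plant import manip
from scipy.spatial.transform import Rotation as R
def rot(q): return R.from_quat([q[1],q[2],q[3],q[0]])
def grab(n):
    s=manip.state(); f=manip.grab_frame(n)
    if n=="wrist":
        T=np.eye(4);T[:3,:3]=rot(s["tool_rot"]).as_matrix();T[:3,3]=s["tool_pos"]
        f["W"]=T@np.array(f["T_tool_cam"])
    else: f["W"]=np.array(f["world_from_camera"])
    return f
def rays(f,uv):
    K=np.array(f["camera_matrix"]);k=f["k1"]
    d=cv2.undistortPoints(np.array(uv,float).reshape(-1,1,2),K,np.array([k,0,0,0,0.])).reshape(-1,2)
    return np.c_[d,np.ones(len(d))]
def onz(f,uv,z):
    r=rays(f,uv)@f["W"][:3,:3].T;o=f["W"][:3,3]
    return o+r*((z-o[2])/r[:,2])[:,None]
def pts(f,uv):
    uv=np.array(uv,int).reshape(-1,2);d=f["range_z"][uv[:,1],uv[:,0]]
    return (rays(f,uv)*d[:,None])@f["W"][:3,:3].T+f["W"][:3,3]
def allpts(f):
    h,w=f["range_z"].shape;u,v=np.meshgrid(range(w),range(h))
    P=pts(f,np.c_[u.ravel(),v.ravel()]).reshape(h,w,3);P[f["range_z"]<=0]=np.nan
    return P
E
python3 - <<'E'
from h import *
print(manip.state(),manip.pinch_z)
a=grab("scene");b=grab("side")
for n,f in(("scene",a),("side",b)):
    cv2.imwrite(f"pics/{n}0.png",f["img"]);np.save(f"{n}0.npy",allpts(f));print(f["W"].round(3).tolist(),f["k1"])
E
```

```text
pics
{'time': 0.0, 'joint_pos': array([ 1.04401276e+00,  5.33450130e-02,  1.61431778e+00,  2.59655942e-05,
        1.47600029e+00, -1.18999713e-01]), 'joint_vel': array([ 0.0004265 , -0.00087707, -0.00091561, -0.00154663,  0.00075938,
       -0.0007023 ]), 'joint_efforts': array([ 2.28358172e-04, -3.93656516e+01, -3.70183754e+01,  9.37810341e-06,
        6.58231991e-03,  1.43497907e-06]), 'tool_pos': array([0.24753248, 0.57320376, 0.23005616]), 'tool_rot': array([-0.59056578,  0.59120266,  0.38774177, -0.38906013]), 'contact_force': array([-0.43596873, -0.6244816 , -0.08067323]), 'ft_torque': array([-0.00542394,  0.01676494,  0.00021646]), 'gripper_width': 0.9981057763272909} -0.0187
[[-0.577, 0.67, -0.467, 0.972], [0.816, 0.464, -0.344, 0.179], [-0.014, -0.58, -0.814, 0.84], [0.0, 0.0, 0.0, 1.0]] -0.02619783057845368
[[-0.906, -0.286, 0.314, 0.229], [-0.424, 0.632, -0.649, 0.559], [-0.013, -0.72, -0.694, 0.82], [0.0, 0.0, 0.0, 1.0]] 0.0007013455871935514
```

View pics/scene0.png

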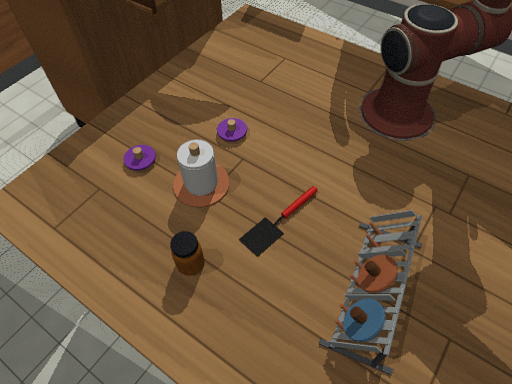

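View pics/side0.png

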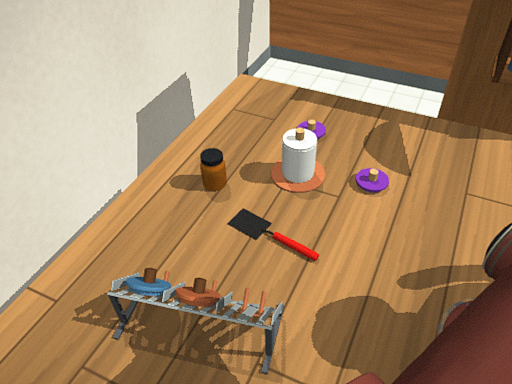

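The scene view shows the white crock and lid with its knob at (195,149), blue lid (364,320), terracotta lid (377,273), and the empty bay around (392,238). The side view shows the crock knob at (299,134) and the empty bay's prongs at (255,303).
Things that could be taken for the lid, in the scene view: white lid on the crock (195,149), purple decoys (231,129) and (139,156), blue lid (364,320), terracotta lid (377,273). By the description it is (195,149).

Run:
```python
from h import *
a=grab("scene");b=grab("side")
np.set_printoptions(precision=4,suppress=True)
for n,f,bx in(("scene",a,(165,130,235,210)),("side",b,(265,120,335,195))):
    P=allpts(f);hsv=cv2.cvtColor(f["img"],cv2.COLOR_BGR2HSV);h,s,v=cv2.split(hsv)
    ok=np.isfinite(P[...,2])
    reg=np.zeros(h.shape,bool);reg[bx[1]:bx[3],bx[0]:bx[2]]=1
    z=P[...,2]
    k=reg&ok&(z>.14)&(z<.165)
    q=P[k];print(n,"knob top",len(q),q.mean(0),q.min(0),q.max(0))
    k=reg&ok&(z>.117)&(z<.13);q=P[k];print(" disc top",len(q),np.median(q,0),(q.min(0)+q.max(0))/2,np.ptp(q,axis=0))
    for nm,m in(("blue",(h>95)&(h<115)&(s>130)&(v>60)),("terra",(h>3)&(h<13)&(s>130)&(v>80)&((np.arange(384)[:,None]>220)))):
        m=cv2.morphologyEx((m&ok&(z>.03)).astype(np.uint8),cv2.MORPH_OPEN,np.ones((3,3)))
        c,l,st,_=cv2.connectedComponentsWithStats(m);i=1+st[1:,4].argmax();q=P[l==i]
        # robust plane
        w=np.ones(len(q),bool)
        for _ in range(8):
            c0=q[w].mean(0);nn=np.linalg.svd(q[w]-c0)[2][2];nn*=np.sign(nn[2]);d=(q-c0)@nn;w=abs(d)<.0025
        qq=q[w];e1=np.cross([0,0,1],nn);e1/=np.linalg.norm(e1);e2=np.cross(nn,e1)
        uv=((qq-c0)@np.c_[e1,e2]).astype(np.float32);cc,r=cv2.minEnclosingCircle(uv)
        print(n,nm,st[i],len(qq),"n",nn,"centre top disc",c0+cc[0]*e1+cc[1]*e2,"r",r,"azim",np.degrees(np.arctan2(nn[1],nn[0])))
f=a;i=f["img"]
c1=cv2.resize(a["img"][120:220,150:250],(400,400),interpolation=cv2.INTER_CUBIC);c2=cv2.resize(b["img"][260:360,190:290],(400,400),interpolation=cv2.INTER_CUBIC)
cv2.imwrite("pics/crop1.png",np.hstack([c1,c2]))
```

```text
scene knob top 83 [ 0.5488 -0.3102  0.1476] [ 0.5368 -0.3247  0.1402] [ 0.5591 -0.3009  0.1522]
 disc top 729 [ 0.5541 -0.3052  0.1231] [ 0.5468 -0.312   0.1233] [0.0884 0.0878 0.0124]Traceback (most recent call last):
  File "<stdin>", line 14, in <module>
ValueError: attempt to get argmax of an empty sequence
```

Run:
```python
from h import *
a=grab("scene");b=grab("side")
np.set_printoptions(precision=4,suppress=True)
print(cv2.cvtColor(a["img"],cv2.COLOR_BGR2HSV)[[325,330,270],[372,360,385]],allpts(a)[[325,330,270],[372,360,385]])
print(cv2.cvtColor(b["img"],cv2.COLOR_BGR2HSV)[[287,298],[135,185]],allpts(b)[[287,298],[135,185]])
for n,f,bx in(("scene",a,(165,130,235,210)),("side",b,(265,120,335,195))):
    P=allpts(f);hsv=cv2.cvtColor(f["img"],cv2.COLOR_BGR2HSV).astype(int);h,s,v=np.moveaxis(hsv,2,0)
    ok=np.isfinite(P[...,2]);z=np.nan_to_num(P[...,2])
    reg=np.zeros(h.shape,bool);reg[bx[1]:bx[3],bx[0]:bx[2]]=1
    k=reg&ok&(z>.14)&(z<.165)
    q=P[k];print(n,"knob top",len(q),(q.min(0)+q.max(0))/2,np.ptp(q,axis=0))
    k=reg&ok&(z>.117)&(z<.13);q=P[k];print(" disc top",len(q),(q.min(0)+q.max(0))/2,np.ptp(q,axis=0))
    for nm,m in(("blue",(h>92)&(h<118)&(s>110)&(v>60)),("terra",((h<14)|(h>175))&(s>110)&(v>80))):
        m=m&(np.arange(384)[:,None]>240)&((np.arange(512)[None]>330) if n=="scene" else (np.arange(512)[None]<230))
        c,l,st,_=cv2.connectedComponentsWithStats(m.astype(np.uint8))
        if c<2: print(n,nm,"none");continue
        i=1+st[1:,4].argmax();q=P[(l==i)&ok]
        print(n,nm,st[i],len(q))
        if len(q)<30: continue
        w=np.ones(len(q),bool)
        for _ in range(8):
            c0=q[w].mean(0);nn=np.linalg.svd(q[w]-c0)[2][2];nn*=np.sign(nn[2]);d=(q-c0)@nn;w=abs(d)<.0025
        qq=q[w];e1=np.cross([0,0,1],nn);e1/=np.linalg.norm(e1);e2=np.cross(nn,e1)
        uv=((qq-c0)@np.c_[e1,e2]).astype(np.float32);cc,r=cv2.minEnclosingCircle(uv)
        print("  ",len(qq),"n",nn,"centre top disc",c0+cc[0]*e1+cc[1]*e2,"r",r,"azim",np.degrees(np.arctan2(nn[1],nn[0])))
c1=cv2.resize(a["img"][120:220,150:250],(400,400),interpolation=cv2.INTER_CUBIC);c2=cv2.resize(b["img"][260:360,190:290],(400,400),interpolation=cv2.INTER_CUBIC)
cv2.imwrite("pics/crop1.png",np.hstack([c1,c2]))
```

```text
[[102 118 117]
 [102 124 115]
 [ 10 155 133]] [[0.6705 0.2166 0.1035]
 [0.6851 0.2031 0.0871]
 [0.5544 0.1896 0.1011]]
[[103 124 158]
 [ 10 167 174]] [[0.6626 0.2301 0.1109]
 [0.5624 0.2122 0.1131]]
scene knob top 82 [ 0.5479 -0.3129  0.1466] [0.0217 0.0247 0.0116]
 disc top 724 [ 0.5473 -0.3119  0.1232] [0.0866 0.0876 0.0123]
scene blue [ 344  299   41   43 1089] 1086
   1003 n [ 0.1395 -0.7041  0.6962] centre top disc [0.6621 0.1969 0.0854] r 0.044154129922389984 azim -78.79397670849468
scene terra [ 349  255   49   37 1029] 1025
   836 n [ 0.1363 -0.6978  0.7032] centre top disc [0.5625 0.1745 0.083 ] r 0.047166623175144196 azim -78.94659627098089
side knob top 65 [ 0.5461 -0.3123  0.1463] [0.0224 0.0262 0.0119]
 disc top 515 [ 0.5466 -0.3106  0.1234] [0.0866 0.0881 0.0128]
side blue [126 277  45  19 542] 540
   349 n [ 0.1303 -0.6813  0.7203] centre top disc [0.6615 0.1991 0.0867] r 0.04413411393761635 azim -79.17595123486811
side terra [175 278  46  29 771] 770
   397 n [ 0.1368 -0.6828  0.7176] centre top disc [0.5674 0.1505 0.0587] r 0.08386454731225967 azim -78.6691213131305
```

View pics/crop1.png

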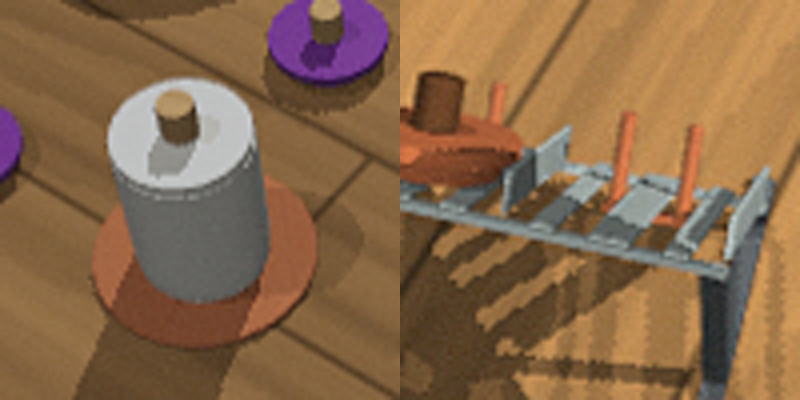

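The left crop confirms the white lid with its pale knob on the crock, and the right one shows the two copper prongs standing in the empty bay. Both cameras agree on the knob at about (0.547, -0.312). The measured lid normals and sizes agree with the 45° rack.

Run:
```python
from h import *
np.set_printoptions(precision=4,suppress=True)
print([d for d in dir(manip) if d[0]!='_'])
s=manip.state();M=rot(s["tool_rot"]).as_matrix();print("tool axes\n",M)
# rack frame candidates from lids
az=np.radians(101.1);X=np.array([np.cos(az),np.sin(az),0]);Y=np.array([-X[1],X[0],0]);n=(-X+[0,0,1])/2**.5
for c in([.662,.1975,.0857],[.5625,.1745,.083]):
    p=np.array(c)-.018*n; print("plug c",p,"s",(p[2]-.02)*2**.5,"bayorigin",p-X*(p[2]-.075))
# prongs in both views (copper, empty bay)
for nm,bx in(("side",(228,270,285,325)),("scene",(360,210,425,258))):
    f=grab(nm);P=allpts(f);h,sa,v=np.moveaxis(cv2.cvtColor(f["img"],cv2.COLOR_BGR2HSV).astype(int),2,0)
    m=np.zeros(h.shape,bool);m[bx[1]:bx[3],bx[0]:bx[2]]=1
    m&=(h<10)&(sa>130)&(v>110)&np.nan_to_num(P[...,2]>.04)
    c,l,st,_=cv2.connectedComponentsWithStats(m.astype(np.uint8))
    for i in range(1,c):
        if st[i,4]>12:
            q=P[l==i]; o=np.array([.46,.158,0])
            d=q-o; sl=(d@X+.055)/2**.5+(q[:,2]-.02)/2**.5; nn=d@n-(np.array([-.055,0,.02])@np.array([-1,0,1]))/2**.5
            print(nm,st[i],"y",np.median(d@Y),"s",np.median(sl),"n range",np.percentile(nn,[5,95]))
```

```text
['IKError', 'grab_frame', 'job_done', 'pinch_z', 'state']
tool axes
 [[ 0.3966 -0.0004 -0.918 ]
 [ 0.918  -0.0006  0.3966]
 [-0.0008 -1.      0.0001]]
plug c [0.6595 0.21   0.073 ] s 0.07491383104791234 bayorigin [0.6592 0.212  0.073 ]
plug c [0.56   0.187  0.0703] s 0.071095454429505 bayorigin [0.5591 0.1916 0.0703]
```

>>> drive_tool --motion '[[[-0.99, 0, -0.89], [0, 0, 0], -1], [[-0.99, 0, -0.89], [0, 0, 0], -1], [[-0.99, 0, -0.89], [0, 0, 0], -1], [[-0.99, 0, -0.89], [0, 0, 0], -1], [[-0.99, 0, -0.89], [0, 0, 0], -1], [[-0.99, 0, -0.89], [0, 0, 0], -1], [[-0.99, 0, -0.89], [0, 0, 0], -1], [[-0.99, 0, -0.89], [0, 0, 0], -1], [[-0.99, 0, -0.89], [0, 0, 0], -1], [[-0.99, 0, -0.89], [0, 0, 0], -1], [[0, -1, 0], [0, 0, 0], -1], [[0, -1, 0], [0, 0, 0], -1]]'

```text
time: 1.6
tool_pos: [0.3538, 0.257, 0.2811]
tool_rot: [0.591, -0.591, -0.387, 0.388]
contact_force: [0.4, 0.6, -0.3]
gripper_width: 1.002
```

Run:
```python
from h import *
s=manip.state();print(s["tool_pos"],s["joint_pos"])
f=grab("wrist");cv2.imwrite("pics/w1.png",f["img"]);np.savez("w1.npz",**{k:np.array(v) for k,v in f.items()})
```

```text
[0.35376684 0.25703063 0.28105281] [ 4.57792597e-01 -4.42899725e-01  1.95979953e+00  3.67701404e-05
  1.62645360e+00 -7.02823524e-01]
```

View pics/w1.png

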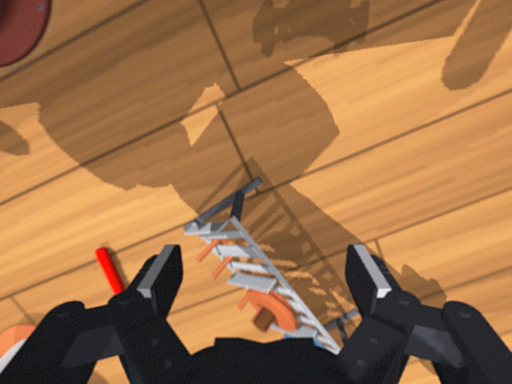

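The wrist view shows the rack low in the picture. The empty bay's prongs are at about (208,250) and (222,267), with the terracotta lid at (267,308).

Run:
```python
from h import *
np.set_printoptions(precision=4,suppress=True)
f=dict(np.load("w1.npz"));f["k1"]=float(f["k1"])
az=np.radians(101.1);X=np.array([np.cos(az),np.sin(az),0]);Y=np.array([-X[1],X[0],0]);n=(-X+[0,0,1])/2**.5;sv=(X+[0,0,1])/2**.5
o=np.array([.456,.172,0]);b0=o+[0,0,.02]-.055*X
def rep(nm,f,bx,hs):
    P=allpts(f);h,sa,v=np.moveaxis(cv2.cvtColor(f["img"],cv2.COLOR_BGR2HSV).astype(int),2,0)
    m=np.zeros(h.shape,bool);m[bx[1]:bx[3],bx[0]:bx[2]]=1
    m&=(h<11)&(sa>hs)&np.nan_to_num(P[...,2]>.03)
    c,l,st,_=cv2.connectedComponentsWithStats(m.astype(np.uint8),connectivity=8)
    for i in range(1,c):
        if st[i,4]>8:
            q=P[l==i]-b0; print(nm,st[i],"y",np.percentile(q@Y,[10,50,90]),"s",np.percentile(q@sv,[10,50,90]),"n",np.percentile(q@n,[5,95]))
    r=(np.arange(384)[:,None]>0)&np.isfinite(P[...,2]);q=P-b0
    # slats: greyish points near plane
    g=(sa<70)&r&(abs(q@n)<.012)&(q@sv>0.005)&(q@sv<.13)&(abs(q@Y)<.05)
    qq=q[g]; print(nm," slats",g.sum(),"n offs",np.percentile(qq@n,[5,25,50,75,95]) if g.sum() else 0)
rep("wrist",f,(190,230,240,285),120)
for nm,bx in(("side",(228,270,285,325)),("scene",(360,210,425,258))): rep(nm,grab(nm),bx,130)
```

```text
wrist [198 239  21  22 106] y [0.0157 0.0183 0.0204] s [0.0369 0.0379 0.0391] n [-0.0013  0.0345]
wrist [220 239   8   5  23] y [0.0048 0.009  0.0114] s [0.032  0.0382 0.0401] n [-0.0114 -0.0092]
wrist [212 257  20  21 109] y [-0.0183 -0.0153 -0.0128] s [0.0367 0.0381 0.0394] n [0.0002 0.0353]
wrist  slats 1647 n offs [-0.0052 -0.0008  0.0002  0.0006  0.0087]
side [259 310   3   6   9] y [0.017  0.0186 0.0203] s [0.0365 0.0387 0.0406] n [-0.009  -0.0008]
side  slats 272 n offs [-0.0056 -0.0024  0.0003  0.0008  0.0079]
scene [369 222  14  12  36] y [0.0136 0.0159 0.0197] s [0.0341 0.0368 0.0384] n [-0.0032  0.0356]
scene [366 234   4   5  10] y [-0.0199 -0.0173 -0.0149] s [0.0351 0.0362 0.0379] n [0.0292 0.0376]
scene [370 239  11   8  32] y [-0.0197 -0.0183 -0.0056] s [0.0334 0.0371 0.0391] n [-0.0111  0.0204]
scene [373 255  16   3  38] y [-0.067  -0.0634 -0.0604] s [0.0593 0.0766 0.0873] n [0.0088 0.0196]
scene  slats 906 n offs [-0.0038 -0.0013 -0.0003  0.0009  0.0025]
```

>>> drive_tool --motion '[[[-0.99, 0, -0.89], [0, 0, 0], -1], [[-0.99, 0, -0.89], [0, 0, 0], -1], [[-0.99, 0, -0.89], [0, 0, 0], -1], [[-0.99, 0, -0.89], [0, 0, 0], -1], [[-0.99, 0, -0.89], [0, 0, 0], -1], [[-0.99, 0, -0.89], [0, 0, 0], -1], [[-0.99, 0, -0.89], [0, 0, 0], -1], [[-0.99, 0, -0.89], [0, 0, 0], -1], [[-0.99, 0, -0.89], [0, 0, 0], -1], [[-0.99, 0, -0.89], [0, 0, 0], -1], [[-0.99, 0, -0.89], [0, 0, 0], -1], [[-0.99, 0, -0.89], [0, 0, 0], -1]]'

```text
time: 2.95
tool_pos: [0.481, -0.1212, 0.2795]
tool_rot: [0.592, -0.59, -0.388, 0.389]
contact_force: [0.5, 0.7, 0.3]
gripper_width: 1.0
```

>>> drive_tool --motion '[[[-0.99, 0, -0.89], [0, 0, 0], -1], [[0, 0, 0], [0, 1, 0], -1], [[0, 0, 0], [0, 1, 0], -1], [[0, 0, 0], [0, 1, 0], -1], [[0, 0, 0], [0, 1, 0], -1], [[0, 0, 0], [0, 1, 0], -1], [[0, 0, 0], [0, 1, 0], -1], [[0, 0, 0], [0, 1, 0], -1], [[0, 0, 0], [0, 1, 0], -1], [[0, 0, 0], [0, 1, 0], -1], [[0, 0, 0], [0, 1, 0], -1], [[0, 0, 0], [0, 1, 0], -1]]'

```text
time: 4.15
tool_pos: [0.4914, -0.1512, 0.2794]
tool_rot: [0.704, -0.703, -0.07, 0.071]
contact_force: [0.6, 0.4, -0.7]
gripper_width: 1.004
```

The prong measurements agree across views: lateral centre within about 1.5 mm, and the upper prong surface at slope 37–38 mm. So the prong centres lie around 34–36 mm, inside the stated range.

>>> drive_tool --motion '[[[0.13, 0, -0.96], [0, 0, 0], -1], [[0.13, 0, -0.96], [0, 0, 0], -1], [[0.13, 0, -0.96], [0, 0, 0], -1], [[0.13, 0, -0.96], [0, 0, 0], -1], [[0.13, 0, -0.96], [0, 0, 0], -1], [[0.13, 0, -0.96], [0, 0, 0], -1], [[0.14, 0, -0.99], [0, 0, 0], -1], [[0, 0.9, 0], [0, 0, 0], -1], [[0, 0.9, 0], [0, 0, 0], -1], [[0, 0.9, 0], [0, 0, 0], -1], [[0, 0.9, 0], [0, 0, 0], -1], [[0, 0, 0], [0, 0, 0], -1]]'

```text
time: 5.35
tool_pos: [0.5459, -0.3102, 0.185]
tool_rot: [0.706, -0.701, -0.069, 0.075]
contact_force: [-0.1, -0.0, -0.7]
gripper_width: 1.002
```

Run:
```python
from h import *
np.set_printoptions(precision=4,suppress=True)
s=manip.state();M=rot(s["tool_rot"]).as_matrix();print(s["tool_pos"],M,s["joint_pos"])
f=grab("wrist");P=allpts(f);z=np.nan_to_num(P[...,2])
k=(z>.143)&(z<.158)&(np.hypot(P[...,0]-.547,P[...,1]+.312)<.025);q=P[k];c=(q.min(0)+q.max(0))/2
print(len(q),c,np.ptp(q,axis=0),q[:,2].max())
print("units",M.T@(np.array([c[0],c[1],.1255])-s["tool_pos"])/.025)
cv2.imwrite("pics/w2.png",f["img"])
```

```text
[ 0.5459 -0.3102  0.185 ] [[ 0.9793 -0.0083 -0.2021]
 [ 0.2021  0.0061  0.9793]
 [-0.0069 -0.9999  0.0076]] [-0.6352  0.0977  1.6438 -0.      1.4104 -0.8387]
920 [ 0.5459 -0.312   0.1473] [0.0229 0.0234 0.0085] 0.15148756422626827
units [ 0.0036  2.3787 -0.0861]
```

View pics/w2.png

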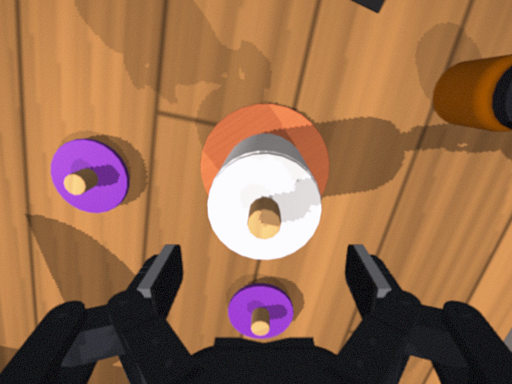

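The knob is centred between the fingers at (264,220), the purple look-alikes stand clear, and the jar is far to the right. Now I descend and grip.

>>> drive_tool --motion '[[[0, 0.8, -0.04], [0, 0, 0], -1], [[0, 0.8, -0.04], [0, 0, 0], -1], [[0, 0.4, 0], [0, 0, 0], -1], [[0, 0.38, 0], [0, 0, 0], -1], [[0, 0, 0], [0, 0, 0], -1], [[0, 0, 0], [0, 0, 0], 1], [[0, 0, 0], [0, 0, 0], 1], [[0, 0, 0], [0, 0, 0], 1], [[0, 0, 0], [0, 0, 0], 1], [[0, 0, 0], [0, 0, 0], 1], [[0, 0, 0], [0, 0, 0], 1], [[0, 0, 0], [0, 0, 0], 1]]'

```text
time: 6.6
tool_pos: [0.5489, -0.3148, 0.1326]
tool_rot: [-0.703, 0.704, 0.072, -0.072]
contact_force: [-3.0, 0.2, 4.8]
gripper_width: 0.254
```

Run:
```python
from h import *
np.set_printoptions(precision=4,suppress=True)
s=manip.state();print(s["tool_pos"],rot(s["tool_rot"]).as_matrix(),s["contact_force"],s["ft_torque"],s["joint_vel"],s["gripper_width"])
f=grab("side");P=allpts(f);z=np.nan_to_num(P[...,2])
k=(z>.117)&(z<.13)&(np.hypot(P[...,0]-.547,P[...,1]+.312)<.06);q=P[k];print(len(q),(q.min(0)+q.max(0))/2,np.median(q[:,2]))
cv2.imwrite("pics/s2.png",cv2.resize(f["img"][60:220,220:400],None,fx=3.2,fy=3.2))
print(manip.state()["tool_pos"])
```

```text
[ 0.5489 -0.3148  0.1326] [[ 0.9795  0.0003 -0.2016]
 [ 0.2016 -0.0009  0.9795]
 [ 0.0001 -1.     -0.0009]] [-2.9761  0.1517  4.8231] [0.0084 0.4762 0.0106] [-0.0007 -0.0012  0.0014  0.0015  0.001   0.0016] 0.2538726269521975
451 [ 0.5483 -0.3096  0.1236] 0.12332887578404383
[ 0.5489 -0.3148  0.1327]
```

View pics/s2.png

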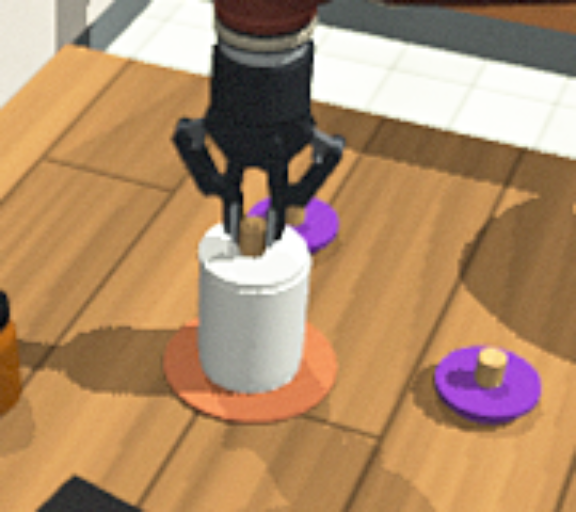

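The side crop shows both fingers on the knob, with the lid flat on the crock. The grip is high though: the TCP is about 8 mm above the disc, because I measured before the arm had settled. I'll open, drop 6 mm and grip again.

>>> drive_tool --motion '[[[0, 0, 0], [0, 0, 0], -0.2], [[0, 0, 0], [0, 0, 0], -0.2], [[0, 0, 0], [0, 0, 0], -0.2], [[0, 0, 0], [0, 0, 0], -0.2], [[-0.06, 0.12, 0.08], [0, 0, 0], -0.2], [[0, 0.1, 0], [0, 0, 0], -0.2], [[0, 0, 0], [0, 0, 0], -0.2], [[0, 0, 0], [0, 0, 0], -0.2]]'

```text
time: 7.45
tool_pos: [0.5468, -0.3127, 0.126]
tool_rot: [0.704, -0.703, -0.072, 0.072]
contact_force: [0.1, 0.1, -1.0]
gripper_width: 0.601
```

>>> drive_tool --motion '[[[0, 0, 0], [0, 0, 0], 1], [[0, 0, 0], [0, 0, 0], 1], [[0, 0, 0], [0, 0, 0], 1], [[0, 0, 0], [0, 0, 0], 1], [[0, 0, 0], [0, 0, 0], 1], [[0, 0, 0], [0, 0, 0], 1], [[0, 0, 0], [0, 0, 0], 1], [[0, 0, 0], [0, 0, 0], 1]]'

```text
time: 8.25
tool_pos: [0.5473, -0.3129, 0.1267]
tool_rot: [-0.703, 0.704, 0.072, -0.071]
contact_force: [2.0, -0.3, 2.0]
gripper_width: 0.262
```

>>> drive_tool --motion '[[[0, -0.2, 0], [0, 0, 0], 1], [[0, -0.3, 0], [0, 0, 0], 1], [[0, -0.4, 0], [0, 0, 0], 1], [[0, -0.6, 0], [0, 0, 0], 1], [[0, -0.8, 0], [0, 0, 0], 1], [[0, -0.8, 0], [0, 0, 0], 1], [[0, -0.8, 0], [0, 0, 0], 1], [[0, -0.8, 0], [0, 0, 0], 1], [[0, -0.5, 0], [0, 0, 0], 1], [[0, 0, 0], [0, 0, 0], 1], [[0, 0, 0], [0, 0, 0], 1], [[0, 0, 0], [0, 0, 0], 1]]'

```text
time: 9.45
tool_pos: [0.5464, -0.3123, 0.2547]
tool_rot: [0.704, -0.703, -0.071, 0.072]
contact_force: [-0.5, 0.3, -2.3]
gripper_width: 0.262
```

```bash
cat >> h.py <<'E'
az=np.radians(101.1);X=np.array([np.cos(az),np.sin(az),0]);Y=np.array([-X[1],X[0],0]);n=(-X+[0,0,1])/2**.5;sv=(X+[0,0,1])/2**.5
o=np.array([.456,.172,0])+.0005*Y;b0=o+[0,0,.02]-.055*X
def plan(s,nn,y=0,L=.0207):
    st=manip.state();M=rot(st["tool_rot"]).as_matrix();p=np.array(st["tool_pos"])
    T=b0+s*sv+(nn+L)*n+y*Y; D=np.c_[-Y,-n,np.cross(-Y,-n)]
    print("target",T,"now",p,"lid now s,n,y",(p-L*-M[:,1]*0-b0)@sv,(p+L*M[:,1]-b0)@n,(p+L*M[:,1]-b0)@Y, "s lid",(p+L*M[:,1]-b0)@sv)
    print("shift units now-tool",M.T@(T-p)/.025,"final-tool",D.T@(T-p)/.025,"turn units",np.degrees(R.from_matrix(M.T@D).as_rotvec())/5)
    print("F",st["contact_force"],"F in s,n,y",[st["contact_force"]@v for v in(sv,n,Y)],"w",st["gripper_width"],"q",st["joint_pos"])
E
python3 - <<'E'
from h import *
np.set_printoptions(precision=4,suppress=True)
plan(.095,.07)
f=grab("side");P=allpts(f);z=np.nan_to_num(P[...,2])
k=(z>.19)&(z<.25)&(np.hypot(P[...,0]-.547,P[...,1]+.312)<.06)&(f["img"].min(2)>120);q=P[k];print(len(q),(q.min(0)+q.max(0))/2,np.median(q[:,2]))
E
```

```text
target [0.4655 0.1209 0.1513] now [ 0.5464 -0.3123  0.2547] lid now s,n,y -0.1435468718778856 0.4607370101716746 0.00408063176925971 s lid -0.1581556348596675
shift units now-tool [ 0.3334  4.1677 17.6178] final-tool [ 0.1617 15.3881  9.5419] turn units [ 8.9777  0.0933 -0.0612]
F [-0.4903  0.3011 -2.3325] F in s,n,y [np.float64(-1.3736931446073624), np.float64(-1.9250277641796443), np.float64(0.4231147754283772)] w 0.26164535058780775 q [-0.6374  0.0519  1.5749 -0.      1.5175 -0.8405]
109 [ 0.5444 -0.3087  0.242 ] 0.2467907158645506
```

>>> drive_tool --motion '[[[0.03, 0, 0.5], [0, 0, 0], 1], [[0.03, 0, 1], [0, 0, 0], 1], [[0.03, 0, 1], [0, 0, 0], 1], [[0.03, 0, 1], [0, 0, 0], 1], [[0.03, 0, 1], [0, 0, 0], 1], [[0.03, 0, 1], [0, 0, 0], 1], [[0.03, 0, 1], [0, 0, 0], 1], [[0.03, 0, 1], [0, 0, 0], 1], [[0.03, 0, 1], [0, 0, 0], 1], [[0.03, 0, 1], [0, 0, 0], 1], [[0.03, 0, 1], [0, 0, 0], 1], [[0, 0, 0.5], [0, 0, 0], 1]]'

```text
time: 10.7
tool_pos: [0.4986, -0.0395, 0.2557]
tool_rot: [0.704, -0.703, -0.072, 0.073]
contact_force: [-0.2, -0.2, -1.9]
gripper_width: 0.251
```

>>> drive_tool --motion '[[[0, 0, 0], [0.5, 0, 0], 1], [[0, 0, 0], [1, 0, 0], 1], [[0, 0, 0], [1, 0, 0], 1], [[0, 0, 0], [1, 0, 0], 1], [[0, 0, 0], [1, 0, 0], 1], [[0, 0, 0], [1, 0, 0], 1], [[0, 0, 0], [1, 0, 0], 1], [[0, 0, 0], [1, 0, 0], 1], [[0, 0, 0], [1, 0, 0], 1], [[0, 0, 0], [0.5, 0, 0], 1], [[0, 0, 0], [0, 0, 0], 1], [[0, 0, 0], [0, 0, 0], 1]]'

```text
time: 11.9
tool_pos: [0.4996, -0.0417, 0.2562]
tool_rot: [0.919, -0.381, -0.039, 0.094]
contact_force: [-0.4, -0.4, -1.8]
gripper_width: 0.26
```

Run:
```python
from h import *
np.set_printoptions(precision=4,suppress=True)
plan(.1,.06)
```

```text
target [0.4635 0.1313 0.1478] now [ 0.4996 -0.0417  0.2562] lid now s,n,y 0.05171882444647094 0.26166512894448773 -0.0020071840524877476 s lid 0.0516929286380996
shift units now-tool [-0.0186  8.0646  1.9415] final-tool [-0.0859  8.0666  1.9312] turn units [ 0.0141  0.0744 -0.0777]
F [-0.3779 -0.4125 -1.7744] F in s,n,y [np.float64(-1.4894992211269888), np.float64(-1.0198893400441615), np.float64(0.45022874886055964)] w 0.2596249630170871 q [-0.5373  0.0077  1.755   0.5856  1.91   -0.6944]
```

>>> drive_tool --motion '[[[-0.01, 0, 0.97], [0, 0, 0], 1], [[-0.01, 0, 0.97], [0, 0, 0], 1], [[0, 1, 0], [0, 0, 0], 1], [[0, 1, 0], [0, 0, 0], 1], [[0, 1, 0], [0, 0, 0], 1], [[0, 1, 0], [0, 0, 0], 1], [[0, 1, 0], [0, 0, 0], 1], [[0, 1, 0], [0, 0, 0], 1], [[0, 1, 0], [0, 0, 0], 1], [[0, 0.6, 0], [0, 0, 0], 1], [[0, 0.4, 0], [0, 0, 0], 1], [[0, 0, 0], [0, 0, 0], 1]]'

```text
time: 13.1
tool_pos: [0.4631, 0.131, 0.1488]
tool_rot: [0.919, -0.381, -0.039, 0.094]
contact_force: [-0.3, -0.2, -1.8]
gripper_width: 0.26
```

Run:
```python
from h import *
np.set_printoptions(precision=4,suppress=True)
plan(.09,.012)
a=grab("scene");b=grab("side")
c1=cv2.resize(a["img"][170:320,310:460],(400,400),interpolation=cv2.INTER_CUBIC);c2=cv2.resize(b["img"][220:370,170:320],(400,400),interpolation=cv2.INTER_CUBIC)
cv2.imwrite("pics/c3.png",np.hstack([c1,c2]))
# lid disc plane, from white pixels
for nm,f in(("scene",a),("side",b)):
    P=allpts(f);sa=cv2.cvtColor(f["img"],cv2.COLOR_BGR2HSV)[...,1];q=P-b0
    m=(sa<40)&(f["img"].min(2)>90)&(q@n>.045)&(q@n<.085)&(abs(q@Y)<.055)&(q@sv>.03)&(q@sv<.16)
    p=q[m]
    if len(p)>30: print(nm,len(p),"s",np.percentile(p@sv,[1,99]),"y",np.percentile(p@Y,[1,99]),"n",np.percentile(p@n,[5,50,95]))
```

```text
target [0.4583 0.1577 0.1068] now [0.4631 0.131  0.1488] lid now s,n,y 0.10054525282860859 0.06092219025915064 0.0006379368212824814 s lid 0.1005427755085649
shift units now-tool [ 0.0317  1.9567 -0.4218] final-tool [ 0.0188  1.9569 -0.4218] turn units [ 0.001   0.0821 -0.0935]
F [-0.253  -0.1737 -1.7543] F in s,n,y [np.float64(-1.3265730408769418), np.float64(-1.1544137668028016), np.float64(0.2816722107820282)] w 0.2600073745441803 q [-0.2704 -0.0657  2.0201  0.6802  1.6063 -0.5997]
scene 717 s [0.0611 0.1427] y [-0.0437  0.0404] n [0.0719 0.0773 0.0791]
side 596 s [0.0746 0.1459] y [-0.0389  0.0419] n [0.0635 0.077  0.0796]
```

View pics/c3.png

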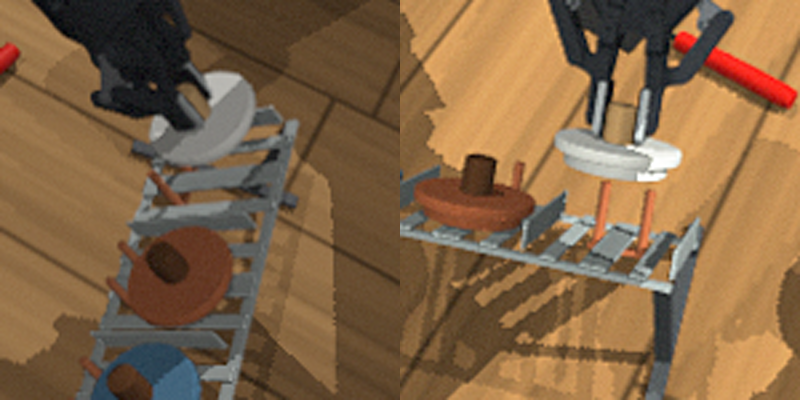

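Scene and side crops show the lid tilted parallel to its neighbours above the two copper prongs. Disc-top depth gives n≈0.078, as the grip predicts, centred within about 1.5 mm. Next I move down close to the backrest, staying above the prongs.

>>> drive_tool --motion '[[[0, 0.6, 0], [0, 0, 0], 1], [[0, 0.6, 0], [0, 0, 0], 1], [[0, 0.4, 0], [0, 0, 0], 1], [[0, 0.3, 0], [0, 0, 0], 1], [[0, 0.2, 0], [0, 0, 0], 1], [[0, 0.1, 0], [0, 0, 0], 1], [[0, 0, -0.2], [0, 0, 0], 1], [[0, 0, -0.2], [0, 0, 0], 1], [[0, 0, -0.1], [0, 0, 0], 1], [[0, 0, 0], [0, 0, 0], 1], [[0, 0, 0], [0, 0, 0], 1]]'

```text
time: 14.3
tool_pos: [0.4578, 0.1595, 0.1015]
tool_rot: [0.919, -0.381, -0.039, 0.093]
contact_force: [0.2, 0.1, -1.7]
gripper_width: 0.259
```

Run:
```python
from h import *
np.set_printoptions(precision=4,suppress=True)
plan(.08,.0)
```

```text
target [0.458  0.1591 0.0912] now [0.4578 0.1595 0.1015] lid now s,n,y 0.08759836608607291 0.006995009582621714 0.00026797262543176714 s lid 0.0875988353039738
shift units now-tool [ 0.0054  0.2797 -0.304 ] final-tool [ 0.0056  0.2798 -0.3039] turn units [-0.0005  0.0724 -0.0702]
F [ 0.16    0.0599 -1.7072] F in s,n,y [np.float64(-1.1873746253786739), np.float64(-1.2269756499506916), np.float64(-0.1685302737883278)] w 0.25862658487288165 q [-0.2178 -0.0108  2.0589  0.7038  1.5021 -0.622 ]
```

>>> drive_tool --motion '[[[0, 0.08, 0], [0, 0, 0], 1], [[0, 0.08, 0], [0, 0, 0], 1], [[0, 0, -0.04], [0, 0, 0], 1], [[0, 0, -0.04], [0, 0, 0], 1], [[0, 0, -0.04], [0, 0, 0], 1], [[0, 0, -0.04], [0, 0, 0], 1], [[0, 0, 0], [0, 0, 0], 1], [[0, 0, 0], [0, 0, 0], 1]]'

```text
time: 15.1
tool_pos: [0.4576, 0.1597, 0.0958]
tool_rot: [0.919, -0.381, -0.039, 0.094]
contact_force: [-0.0, 0.6, -1.7]
gripper_width: 0.262
```

Run:
```python
from h import *
np.set_printoptions(precision=4,suppress=True)
plan(.08,.0)
```

```text
target [0.458  0.1591 0.0912] now [0.4576 0.1597 0.0958] lid now s,n,y 0.08369741056897369 0.0027928748132351926 0.0004010728785946802 s lid 0.08369792050086278
shift units now-tool [ 0.0104  0.1116 -0.148 ] final-tool [ 0.0106  0.1117 -0.1479] turn units [-0.0005  0.0742 -0.0751]
F [-0.0032  0.5749 -1.7219] F in s,n,y [np.float64(-0.8182520638244664), np.float64(-1.6168911331258502), np.float64(-0.10754358076888344)] w 0.2622568173028843 q [-0.2175 -0.0009  2.0607  0.7043  1.4934 -0.6294]
```

Still no clear contact. I'll go on in 1 mm steps along the slope, checking the force.

>>> drive_tool --motion '[[[0, 0, -0.04], [0, 0, 0], 1], [[0, 0, -0.04], [0, 0, 0], 1], [[0, 0, 0], [0, 0, 0], 1], [[0, 0, 0], [0, 0, 0], 1]]'

```text
time: 15.5
tool_pos: [0.4579, 0.1583, 0.0943]
tool_rot: [0.919, -0.381, -0.039, 0.094]
contact_force: [-0.9, 0.6, -1.4]
gripper_width: 0.256
```

>>> drive_tool --motion '[[[0, 0, -0.04], [0, 0, 0], 1], [[0, 0, 0], [0, 0, 0], 1], [[0, 0, 0], [0, 0, 0], 1]]'

```text
time: 15.8
tool_pos: [0.458, 0.1576, 0.0936]
tool_rot: [0.919, -0.381, -0.039, 0.094]
contact_force: [0.3, 0.5, -1.6]
gripper_width: 0.257
```

Run:
```python
from h import *
np.set_printoptions(precision=4,suppress=True)
plan(.08,.0)
```

```text
target [0.458  0.1591 0.0912] now [0.458  0.1576 0.0936] lid now s,n,y 0.08071602534308661 0.0027287003494433906 0.0004178400206165988 s lid 0.08071626091826112
shift units now-tool [ 0.0117  0.1091 -0.0287] final-tool [ 0.0112  0.1091 -0.0286] turn units [-0.0004  0.0748 -0.0762]
F [ 0.2781  0.5424 -1.5805] F in s,n,y [np.float64(-0.7790561563279224), np.float64(-1.4561361761191534), np.float64(-0.3772964606572364)] w 0.2570988446065233 q [-0.2213  0.0042  2.0599  0.7028  1.4923 -0.6348]
```

>>> drive_tool --motion '[[[0, 0, -0.04], [0, 0, 0], 1], [[0, 0, 0], [0, 0, 0], 1], [[0, 0, 0], [0, 0, 0], 1]]'

```text
time: 16.1
tool_pos: [0.4582, 0.1569, 0.0929]
tool_rot: [0.919, -0.381, -0.039, 0.094]
contact_force: [0.8, 0.2, -2.2]
gripper_width: 0.26
```

>>> drive_tool --motion '[[[0, 0, -0.04], [0, 0, 0], 1], [[0, 0, 0], [0, 0, 0], 1], [[0, 0, 0], [0, 0, 0], 1]]'

```text
time: 16.4
tool_pos: [0.4583, 0.1565, 0.0927]
tool_rot: [0.919, -0.38, -0.039, 0.094]
contact_force: [-0.7, 0.9, -1.5]
gripper_width: 0.258
```

>>> drive_tool --motion '[[[0, 0, -0.04], [0, 0, 0], 1], [[0, 0, 0], [0, 0, 0], 1], [[0, 0, 0], [0, 0, 0], 1]]'

```text
time: 16.7
tool_pos: [0.4584, 0.1562, 0.0924]
tool_rot: [0.92, -0.38, -0.039, 0.094]
contact_force: [-2.8, 3.3, 5.9]
gripper_width: 0.261
```

Run:
```python
from h import *
np.set_printoptions(precision=4,suppress=True)
plan(.08,.0)
```

```text
target [0.458  0.1591 0.0912] now [0.4584 0.1562 0.0924] lid now s,n,y 0.0788011058559599 0.002954918205529452 0.0003186019996941152 s lid 0.0788476546392905
shift units now-tool [0.0082 0.1182 0.0476] final-tool [0.007  0.1182 0.048 ] turn units [-0.0261  0.0845 -0.0796]
F [-2.7901  3.2826  5.863 ] F in s,n,y [np.float64(6.80333675470958), np.float64(1.488236961336393), np.float64(2.1059825200024407)] w 0.26052553182400984 q [-0.2247  0.0088  2.0587  0.7032  1.4933 -0.6403]
```

Contact: about 8 N up the slope, plus about 2 N sideways, so the prong at y=-17 carries most of it. I'll ease off slightly and shift the lid towards +y to balance it.

>>> drive_tool --motion '[[[-0.04, 0, 0.02], [0, 0, 0], 1], [[0, 0, 0], [0, 0, 0], 1], [[0, 0, 0], [0, 0, 0], 1]]'

```text
time: 17.0
tool_pos: [0.4579, 0.1559, 0.0924]
tool_rot: [0.919, -0.38, -0.039, 0.093]
contact_force: [0.4, 3.9, 4.2]
gripper_width: 0.26
```

Run:
```python
from h import *
np.set_printoptions(precision=4,suppress=True)
plan(.08,.0);print(manip.state()["ft_torque"])
```

```text
target [0.458  0.1591 0.0912] now [0.4579 0.1559 0.0924] lid now s,n,y 0.07867804661793258 0.003001495967725383 0.000830609147486249 s lid 0.07868959811380688
shift units now-tool [0.0298 0.1199 0.0526] final-tool [0.0287 0.12   0.0529] turn units [-0.0066  0.0827 -0.0621]
F [0.3529 3.9298 4.2369] F in s,n,y [np.float64(5.674697373730599), np.float64(0.31714496381617724), np.float64(-1.102881113082611)] w 0.2595929535744789 q [-0.2251  0.0059  2.061   0.7025  1.4917 -0.64  ]
[ 0.7634 -0.0759 -0.0814]
```

Nearly balanced, so both prongs are carrying the lid. Now I bring the plug onto the backrest in small steps.

>>> drive_tool --motion '[[[0.015, 0.04, 0], [0, 0, 0], 1], [[0, 0.04, 0], [0, 0, 0], 1], [[0, 0, 0], [0, 0, 0], 1], [[0, 0, 0], [0, 0, 0], 1]]'

```text
time: 17.4
tool_pos: [0.4578, 0.1572, 0.0913]
tool_rot: [0.919, -0.38, -0.039, 0.094]
contact_force: [-1.9, 3.5, 7.1]
gripper_width: 0.256
```

Run:
```python
from h import *
np.set_printoptions(precision=4,suppress=True)
plan(.08,.0);print(manip.state()["ft_torque"])
```

```text
target [0.458  0.1591 0.0912] now [0.4578 0.1572 0.0913] lid now s,n,y 0.07880855603294983 0.0013931700868697482 0.0007343073937382729 s lid 0.07882245836770181
shift units now-tool [0.0246 0.0556 0.0474] final-tool [0.0239 0.0557 0.0477] turn units [-0.008   0.0838 -0.0753]
F [-1.9128  3.4603  7.1078] F in s,n,y [np.float64(7.6873569971152085), np.float64(2.3645381668205747), np.float64(1.2108614931330584)] w 0.25611260617330545 q [-0.2225  0.0081  2.061   0.7031  1.4896 -0.6397]
[0.7178 0.2166 0.1533]
```

>>> drive_tool --motion '[[[-0.01, 0.04, 0.02], [0, 0, 0], 1], [[0, 0.03, 0], [0, 0, 0], 1], [[0, 0, 0], [0, 0, 0], 1], [[0, 0, 0], [0, 0, 0], 1]]'

```text
time: 17.8
tool_pos: [0.4578, 0.1572, 0.0912]
tool_rot: [0.919, -0.382, -0.039, 0.094]
contact_force: [-3.6, -5.9, 11.1]
gripper_width: 0.256
```

Run:
```python
from h import *
np.set_printoptions(precision=4,suppress=True)
plan(.08,.0);print(manip.state()["ft_torque"])
```

```text
target [0.458  0.1591 0.0912] now [0.4578 0.1572 0.0912] lid now s,n,y 0.07871327611857484 0.0012191082774121232 0.0007012332156215242 s lid 0.07867197073661326
shift units now-tool [0.0233 0.0485 0.0514] final-tool [0.0225 0.0487 0.0515] turn units [ 0.0226  0.0913 -0.0766]
F [-3.5706 -5.9043 11.1052] F in s,n,y [np.float64(4.24175312595229), np.float64(11.463378320021134), np.float64(4.640492088392165)] w 0.256494843874752 q [-0.2214  0.0073  2.0611  0.7014  1.488  -0.639 ]
[0.3026 0.6363 0.5942]
```

The plug is now on the backrest: n stopped advancing and Fn rose to about 12 N. I'll relax the preload, then check before releasing.

>>> drive_tool --motion '[[[-0.03, -0.04, 0], [0, 0, 0], 1], [[0, 0, 0], [0, 0, 0], 1], [[0, 0, 0], [0, 0, 0], 1]]'

```text
time: 18.1
tool_pos: [0.4575, 0.1572, 0.0912]
tool_rot: [0.919, -0.381, -0.04, 0.093]
contact_force: [-1.1, -0.6, 6.2]
gripper_width: 0.257
```

Run:
```python
from h import *
np.set_printoptions(precision=4,suppress=True)
plan(.08,.0);print(manip.state()["ft_torque"])
a=grab("scene");b=grab("side")
c1=cv2.resize(a["img"][170:320,310:460],(400,400),interpolation=cv2.INTER_CUBIC);c2=cv2.resize(b["img"][220:370,170:320],(400,400),interpolation=cv2.INTER_CUBIC)
cv2.imwrite("pics/c4.png",np.hstack([c1,c2]))
```

```text
target [0.458  0.1591 0.0912] now [0.4575 0.1572 0.0912] lid now s,n,y 0.07880701261939603 0.0012335924985254492 0.0009395016725980934 s lid 0.0787816128984298
shift units now-tool [0.0344 0.0491 0.0475] final-tool [0.0338 0.0493 0.0477] turn units [ 0.0139  0.089  -0.053 ]
F [-1.0572 -0.6069  6.2375] F in s,n,y [np.float64(4.133344164677308), np.float64(4.687783396971877), np.float64(1.1542814222900233)] w 0.2565570224940302 q [-0.2223  0.0055  2.063   0.7028  1.4872 -0.6396]
[0.5308 0.0104 0.0476]
```

View pics/c4.png

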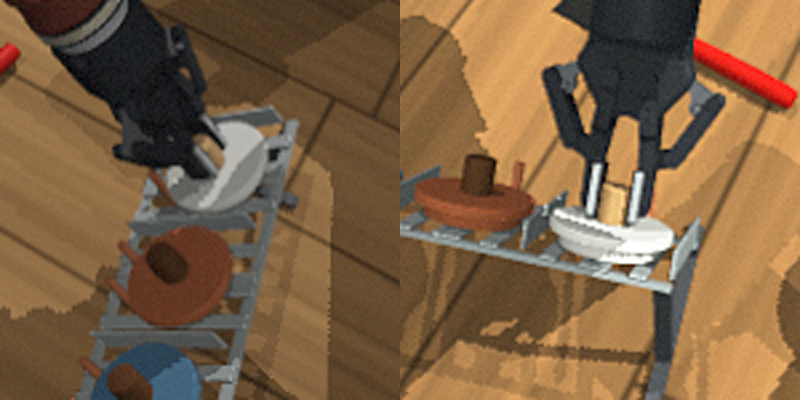

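Scene and side crops show the lid flat in the empty bay, level with its neighbour, on the prongs, with all forces at 5 N or below. Releasing gently, then backing straight out.

>>> drive_tool --motion '[[[0, 0, 0], [0, 0, 0], 0.3], [[0, 0, 0], [0, 0, 0], 0.1], [[0, 0, 0], [0, 0, 0], 0], [[0, 0, 0], [0, 0, 0], 0], [[0, 0, 0], [0, 0, 0], 0]]'

```text
time: 18.7
tool_pos: [0.4561, 0.1577, 0.09]
tool_rot: [0.919, -0.381, -0.039, 0.094]
contact_force: [-0.2, -0.0, -0.5]
gripper_width: 0.503
```

Run:
```python
from h import *
np.set_printoptions(precision=4,suppress=True)
plan(.08,.0)
b=grab("side");P=allpts(b);q=P-b0;sa=cv2.cvtColor(b["img"],cv2.COLOR_BGR2HSV)[...,1]
m=(sa<40)&(b["img"].min(2)>90)&(q@n>.012)&(q@n<.022)&(abs(q@Y)<.046)&(q@sv>.03)&(q@sv<.13)
p=q[m];print(len(p),"s",np.percentile(p@sv,[1,99]),"y",np.percentile(p@Y,[1,99]),"n",np.percentile(p@n,[5,50,95]))
```

```text
target [0.458  0.1591 0.0912] now [0.4561 0.1577 0.09  ] lid now s,n,y 0.07844667469570984 -0.00019232280577548554 0.002260911485200221 s lid 0.07844030821239081
shift units now-tool [ 0.085  -0.0083  0.0616] final-tool [ 0.0847 -0.0077  0.0621] turn units [ 0.0033  0.0701 -0.0799]
F [-0.1684 -0.0088 -0.5301] F in s,n,y [np.float64(-0.3580327656146245), np.float64(-0.3916401622176984), np.float64(0.16698802221285292)] w 0.5030547174726987 q [-0.2217  0.0064  2.0651  0.7026  1.487  -0.6395]
462 s [0.0458 0.1245] y [-0.0398  0.0429] n [0.0129 0.0183 0.019 ]
```

Free of the lid (force about zero), and the lid is seated with its disc top at n≈0.018. Backing out along the knob axis.

>>> drive_tool --motion '[[[0.05, -0.2, 0], [0, 0, 0], 0], [[0, -0.4, 0], [0, 0, 0], 0], [[0, -0.6, 0], [0, 0, 0], 0], [[0, -0.8, 0], [0, 0, 0], 0], [[0, -1, 0], [0, 0, 0], 0], [[0, -1, 0], [0, 0, 0], 0], [[0, -1, 0], [0, 0, 0], 0], [[0, 0, 0], [0, 0, 0], 0], [[0, 0, 0], [0, 0, 0], 0]]'

```text
time: 19.65
tool_pos: [0.4758, 0.0708, 0.1793]
tool_rot: [0.919, -0.381, -0.039, 0.093]
contact_force: [-0.9, -0.2, -0.4]
gripper_width: 0.501
```

Run:
```python
from h import *
np.set_printoptions(precision=4,suppress=True)
a=grab("scene");b=grab("side")
for nm,f in(("scene",a),("side",b)):
    P=allpts(f);q=P-b0;sa=cv2.cvtColor(f["img"],cv2.COLOR_BGR2HSV)[...,1]
    m=(sa<40)&(f["img"].min(2)>80)&(q@n>.013)&(q@n<.023)&(abs(q@Y)<.046)&(q@sv>.03)&(q@sv<.13)
    p=q[m];v=np.linalg.svd(P[m]-P[m].mean(0))[2][2]
    print(nm,len(p),"s",np.percentile(p@sv,[1,99]),"y",np.percentile(p@Y,[1,99]),"n",np.percentile(p@n,[5,50,95]),"normal",v*np.sign(v[2]))
    z=np.nan_to_num(P[...,2]);k=(z>.11)&(z<.122)&(np.hypot(P[...,0]-.547,P[...,1]+.312)<.06);c=P[k];print(" crock rim",len(c),(c.min(0)+c.max(0))/2)
    k=(abs((q@n)-.042)<.006)&(abs(q@Y)<.03)&(q@sv>.05)&(q@sv<.11);c=q[k];print(" knob top y,s",(np.percentile(c@Y,[2,98])).mean(),(np.percentile(c@sv,[2,98])).mean())
cv2.imwrite("pics/fin.png",np.hstack([cv2.resize(a["img"],(400,300)),cv2.resize(b["img"],(400,300))]))
print(manip.state()["contact_force"],manip.state()["time"])
```

```text
scene 757 s [0.0386 0.1211] y [-0.0427  0.0413] n [0.0152 0.0178 0.0201] normal [ 0.1466 -0.6942  0.7047]
 crock rim 276 [ 0.5473 -0.3122  0.1144]
 knob top y,s -0.0013755972035449527 0.08093979605573308
side 478 s [0.0441 0.1248] y [-0.0399  0.0426] n [0.014  0.0184 0.0191] normal [ 0.1267 -0.6717  0.7299]
 crock rim 140 [ 0.5354 -0.3103  0.1139]
 knob top y,s 0.0005877158806795839 0.0840451462594449
[-0.4997  0.074  -0.2339] 19.75
```

View pics/fin.png

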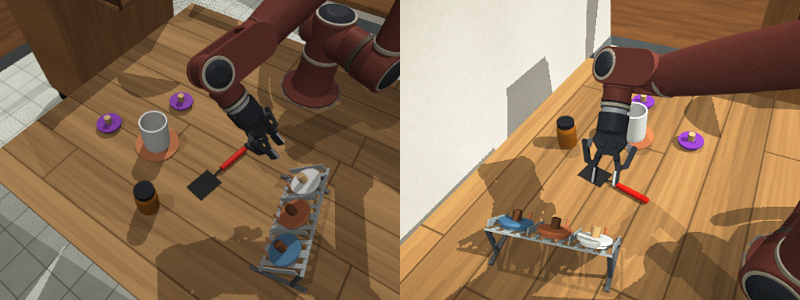

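The final pictures show the white lid seated beside its neighbours, the crock upright and open in place, and the arm clear of everything. Handing in.

```bash
python3 -c "
from plant import manip
print(manip.job_done())"
```

```text
the job is handed in; nothing more can be done
None
```

The white lid is in the empty bay, leaning back on both prongs with its knob outwards, and I handed the job in at about 19.8 s. No verdict was reported.

**What I did:**
- My first grip on the knob was about 8 mm too high, because I measured before the arm had settled. I gripped again lower down before lifting.
- I tilted the lid 45° and felt down the slope in 1 mm steps. The prongs touched with the lid's centre about 79 mm up the slope.
- At first one prong carried most of the load, so I shifted the lid about 0.5 mm sideways to balance it. I then brought the plug onto the backrest, with wrist forces of about 13 N at most, eased off and let go.

**Last checks:**
- **Lid:** the top of its disc is 18 mm off the backrest, as it should be. It is centred to about 1.4 mm, and its axis is within about 0.02 rad of the blue lid's, camera by camera.
- **Crock:** it stands upright, and the scene camera puts its rim at the starting spot. The side camera's rim reading was about 12 mm off in x; the gripper partly hid the rim from that camera, so I did not rely on it.
- **Other things:** the other lids, the jar and the spatula look undisturbed in the final pictures, though I did not measure them again. The arm was clear, with about zero force.

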